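# Weigh a pail of bath bombs on the counter spring scale

## Task

Weigh the blue pail of bath bombs: with a fingertip, swing its folded bail upright while the pail stays standing where it is, then carry the pail by the bail and hang it on the hook of the green spring scale, the waist of its wooden grip seated in the bottom of the hook. Lower it slowly, and let go only when the scale bears the whole weight and the fingers neither hold it up nor press it down, so that the scale is never jerked or overloaded (it takes 1 kg). Leave the pail hanging still and level with its bail upright, without tipping it on the way or disturbing the jars and tins.

Things in the scene. Friction and masses are not known exactly. Their poses are not given: they have to be found in the camera images.
- pail: loose blue tapered pail of bath bombs (pastel balls, part of it), 88 mm high, rim radius 55 mm, balls up to 93 mm. Origin: centre of its underside, z up. Weight unknown, 0.26 to 0.82 kg, centred low; a light one tips if the bail is pushed hard. Its bail (swing handle of wire with a wooden grip) is hinged on the pail's y axis 90 mm above the underside and folds to the pail's -x side, past the rim.
- bail (a joint): angle of the bail about its hinge: 0 = folded level, to the pail's -x side; 1.57 = upright over the pail; ends at 3.14. Stiff ears (0.014 N m of friction) keep it wherever it is left; about 0.3 N at the grip turns it. It starts folded at 0.1 to 0.45.
- bail_waist (a point): middle of the wooden grip, on its axis, 75 mm from the hinge; the point's y axis runs along the grip (the pail's y). The grip is 88 mm long; its middle 18 mm is a waist 9 mm thick; from 14 to 39 mm either side of the middle it is 14 mm thick and can be pinched. Folded, it stands only about 15 mm off the rim, too near for a finger between.
- scale: green counter spring scale, fixed. Origin: on the table straight below the hook's seat; x points from the hook to the column, z up. Column 80 mm wide from x = 0.12 to 0.17 m, dial on top up to z = 0.30 m; base plate 13 mm high from x = -0.025 to 0.175 m, 120 mm wide.
- hook_seat (a point): where the axis of the waist lies when seated in the hook; 0.215 m above the table unloaded, sinks with the load arm. The hook is a U of 8 mm rod in the scale's xz plane, open to above: 13 mm wide inside, about 20 mm at the mouth. Tip, at -x, ends 27 mm above this point; the arm to the column runs 24 mm above it (top). Bring the grip in from -x, along the scale's y; only the waist fits in.
- load_arm (a joint): how far the load arm has sunk straight down, in m; 0 unloaded, stop at 0.05. A lightly damped spring of 250 N/m: 1 kg sinks it 39 mm. A hung pail sinks it by its own, unknown weight; if the fingers let go while they still carry or press down part of the weight, the arm jerks. The pail may then sway for a few seconds.
- salt_jar_1: corked jar of pink bath salt, 53 mm wide, 74 mm high, origin under its centre; bystander
- salt_jar_2: corked jar of blue bath salt, 53 mm wide, 60 mm high, origin under its centre; bystander
- candle_tin_1: white candle tin with a teal lid, 65 mm wide, 35 mm high, origin under its centre; bystander
- candle_tin_2: white candle tin with a brown lid, 65 mm wide, 35 mm high, origin under its centre; bystander
There are look-alikes about, which are no part of the job. There is more than one size of the pail; the job needs the larger.

How it is judged (in metres and radians):
On the way, in this order (a step that is already met when the one before it is completed fails the run):
1. the bail stands upright (within about 15 degrees) while the pail still stands where it was (within 40 mm) (value of joint bail between 1.3 and 1.84 rad and height (world z) of pail below 0.006 m and angle between pail's own z axis and vertical below 0.1 rad and distance of pail from where it was at the start of the episode below 0.04 m), for 0.2 s.
2. the pail is lifted clear of the table (height (world z) of pail above 0.03 m), for 0.2 s.
At the end, for the whole second after the job is handed in: the waist of the grip lies in the hook (within 7 mm of the seat), the load arm carries the pail (sunk more than 6 mm), the pail hangs clear of the table (more than 18 mm above it), level within 14 degrees, bail upright within 15 degrees, and pail and arm are at rest (under 0.04 and 0.02 m/s) (distance between bail_waist and hook_seat below 0.007 m and value of joint load_arm above 0.006 m and height (world z) of pail above 0.018 m and angle between pail's own z axis and vertical below 0.25 rad and value of joint bail between 1.3 and 1.84 rad and linear speed of pail below 0.04 m/s and velocity of joint load_arm between -0.02 and 0.02 m/s); the robot touches nothing.
It fails at once if the scale's load arm is jerked: dropped on, pulled or let spring faster than 0.06 m/s (velocity of joint load_arm above 0.06 m/s or velocity of joint load_arm below -0.06 m/s).
It fails at once if the scale is pulled past its capacity (arm sunk more than 43 mm, about 1.1 kg) (value of joint load_arm above 0.043 m).
It fails at once if the pail is tipped by more than 30 degrees (angle between pail's own z axis and vertical above 0.52 rad).
It fails at once if a jar or a tin is moved by more than 30 mm (distance of any of salt_jar_1, salt_jar_2, candle_tin_1, candle_tin_2 from where it was at the start of the episode above 0.03 m).
It also fails if it takes over 72 s, if anything falls off the work surface, if the arm or the gripper's body presses on something with over 40 N, if the wrist force passes 120 N, or if a joint passes its speed limit or range.

## Robot

A 6-joint arm with a two-finger parallel gripper is mounted at the origin on a cart in front of the work surface, level with it; the furniture and walls round the work are solid. World frame = base frame: x ahead of the robot, y to its left, z up, the work surface at z = 0. Lengths are in mm, angles in rad, forces in N, time in s.
With the tool pointing down it reaches from about 375 to 975 mm from the base axis. Payload 3.8 kg.
Tool frame: the origin (TCP) lies at the very end of the fingers, on their centre line; the grasp point (between the pads) lies 19 mm behind it; z points along the fingers, y is the line along which they close (so a half turn about z gives the same grasp; the last joint's range is limited). The gripper opens to 88 mm and grips with 3 to 60 N. Pads are 18 mm wide; open, the fingers measure 123 mm over their backs; the gripper's body (75 mm by 187 mm) begins 45 mm behind the grasp point.
Start: joints at [1.16, 0.264, 1.604, -0, 1.274, -0.037], TCP at [246.477, 628.384, 238.706] pointing down, gripper open.
Joint ranges: [-2.63, 2.63], [-0.94, 2.18], [0.31, 2.57], [-1.31, 4.45], [0, 2.66], [-2.55, 2.55]. Speed limits (rad/s): [2.57, 2.57, 3.14, 3.14, 3.14, 3.14].

## Interface

Orientations are given as [roll, pitch, yaw] about the fixed x, y, z axes, in that order (R = Rz(yaw) Ry(pitch) Rx(roll)).
In Python, from plant import robot, fingers, vision, workorder gives the robot as it stands. Calls block until the motion is done:
- robot.move_pose(position, orientation): joint-space move of the TCP to a pose.
- robot.move_linear(position, rot=None, feed=150, guard=None): straight line of the TCP; rot=None keeps the orientation; feed is the mean speed in mm/s. With guard (N) it stops when the force on the tool has changed by that much, and returns True; else False.
- robot.move_joints(angles): joint-space move.
- fingers.ungrasp() and fingers.close_gripper(effort=None): open the fingers fully, or close them until they stop; effort is the grip in N (None keeps the last).
- robot.wait(seconds).
- robot.ik(position, orientation): joint angles nearest the present ones, or None.
- robot.get_obs(): the state.
- vision.read_camera(name): name is "scene" or "top" or "wrist"; returns a dict with "pixels" (384x512x3 uint8, blue, green, red), "range_z" (384x512 float32, mm along the optical axis (not along the pixel's ray), 0 where there is no reading), "intrinsics" (3x3 intrinsics, pixels), "rvec" (rotation vector, rad) and "tvec" (3), from world to camera coordinates, as OpenCV has them. Camera axes: x right, y down, z forward; pixel columns grow to the right and rows downward; lengths in mm; the calibration is good to about 2 mm. A picture is of the moment at which its call begins.
A pose or a line that the arm cannot do raises robot.Unreachable and nothing moves.
- workorder.job_done(): hands the job in; it is judged then, once.
The state is a dict: "time_s": time; "q": joint angles; "joint_vel": joint speeds; "joint_efforts": joint torques, N m; "tool_pos": TCP position; "eef_rot": TCP orientation; "contact_force": force on the tool from outside, world axes, zero at the start; "wrist_torque": the same for the moment, N m; "finger_gap": finger opening in mm; "gripper_force": force on a finger pad.
Only numpy, scipy, OpenCV 4.12 (cv2) and the standard library are available. Lean on these libraries where they do the work, as an engineer would, in place of code of your own. Each camera call takes 0.05 s, during which the arm holds its last target. There are 200 camera calls.

## Working session

There is one attempt and no reset: what is moved stays moved. The work goes in short steps, each a Python script; the robot and the scene stay as the last script left them, time stands still between calls to the robot, and variables do not carry over. Pictures are saved under pics/ and viewed, at most 10 in all, crops included, and the job is handed in when it is done.

```bash
ls; mkdir -p pics
cat > h.py <<'E'
import numpy as np, cv2
from plant import robot, fingers, vision, workorder
def cam(n):
    c=vision.read_camera(n); c['R']=cv2.Rodrigues(np.array(c['rvec'],float))[0]; c['t']=np.array(c['tvec'],float).ravel(); c['K']=np.array(c['intrinsics'],float); return c
def cloud(c):
    h,w=c['range_z'].shape; u,v=np.meshgrid(np.arange(w),np.arange(h)); z=c['range_z']
    P=np.stack([(u-c['K'][0,2])/c['K'][0,0]*z,(v-c['K'][1,2])/c['K'][1,1]*z,z],-1)
    return (P-c['t'])@c['R']
def proj(c,p):
    q=c['R']@np.array(p,float)+c['t']; return (c['K']@q/q[2])[:2]
E
python3 - <<'E'
from h import *
import pickle
for n in('scene','top','wrist'):
    c=cam(n); pickle.dump(c,open(n+'.pkl','wb')); print(n,c['t'],(-c['R'].T@c['t']).round(),c['R'][2].round(2),c['K'][0,0])
s,t=pickle.load(open('scene.pkl','rb')),pickle.load(open('top.pkl','rb'))
cv2.imwrite('pics/a.png',s['pixels']);cv2.imwrite('pics/b.png',t['pixels'])
print(robot.get_obs())
E
```

```text
pics
scene [-341.85437445  267.20345548  970.80913943] [-352. -781.  631.] [ 0.68  0.62 -0.39] 366.4969806794298
top [ -11.60902699  492.26234776 1426.26694821] [ 373.  -23. 1462.] [ 0.08 -0.   -1.  ] 495.3935921013963
wrist [-672.98772562  -42.59626875  389.90057993] [169. 657. 383.] [ 0.29 -0.12 -0.95] 284.72224393695086
{'time_s': 0.15, 'q': array([ 1.16007760e+00,  2.64595283e-01,  1.60506539e+00,  2.78543204e-05,
        1.27368725e+00, -3.68907103e-02]), 'joint_vel': array([-6.62867111e-04, -1.89143424e-03, -1.39589181e-03, -2.48096941e-04,
        9.06168417e-04, -4.90573497e-05]), 'joint_efforts': array([ 3.08596818e-04, -5.02848387e+01, -3.57468688e+01,  7.28827924e-02,
        2.50529987e-02, -9.34950481e-05]), 'tool_pos': array([246.2651283 , 627.88173888, 237.66103288]), 'eef_rot': array([-3.13983956e+00, -9.13398280e-05,  2.76775638e+00]), 'contact_force': array([ 0.09583368,  0.67844408, -0.16441119]), 'wrist_torque': array([0.06385696, 0.00220972, 0.0125828 ]), 'gripper_force': 0.0, 'finger_gap': 87.9240109246231}
```

View pics/a.png

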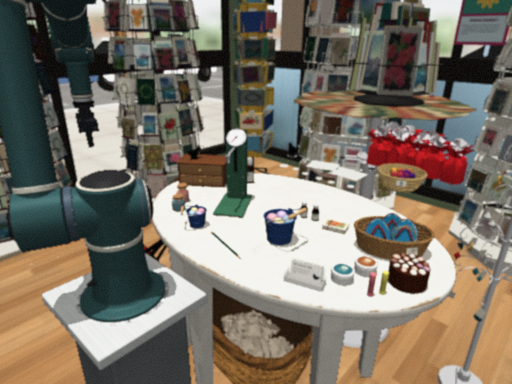

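View pics/b.png

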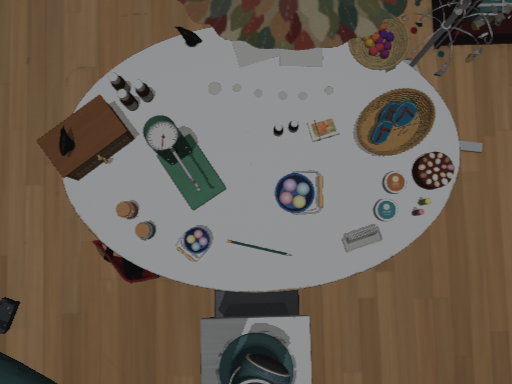

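The top view shows two blue pails: (295,192) and (196,240). The one at (295,192) is clearly wider, with its bail folded to the image right, so it fits "the larger". Enlarging it and the hook to confirm.

Run:
```python
from h import *
import pickle
s,t=pickle.load(open('scene.pkl','rb')),pickle.load(open('top.pkl','rb'))
f=lambda c,x,y,w,h:cv2.resize(c['pixels'][y:y+h,x:x+w],(400,300),interpolation=cv2.INTER_CUBIC)
im=np.vstack([np.hstack([f(t,255,162,80,60),f(t,140,105,120,90)]),np.hstack([f(s,245,190,80,60),f(s,170,120,100,75)])])
cv2.imwrite('pics/c.png',im)
P=cloud(t)
for uv in [(295,192),(196,240),(320,190),(210,185),(195,165),(163,135),(200,185),(205,189),(300,250)]:
    print(uv,P[uv[1],uv[0]].round())
```

```text
(295, 192) [ 512. -129.    6.]
(196, 240) [379. 165.   5.]
(320, 190) [ 504. -189.  124.]
(210, 185) [539. 120.  13.]
(195, 165) [600. 164.  11.]
(163, 135) [637. 209. 262.]
(200, 185) [540. 151.   7.]
(205, 189) [528. 136.  12.]
(300, 250) [ 341. -139.   -2.]
```

View pics/c.png

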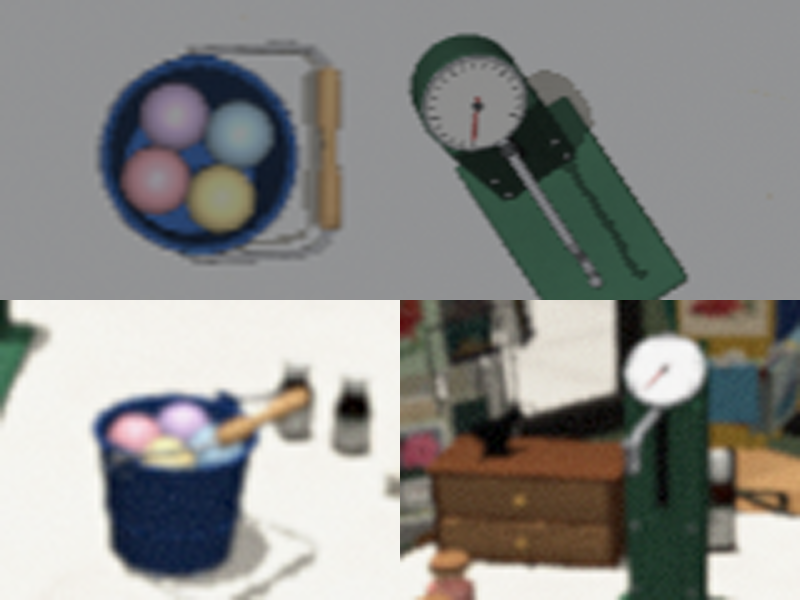

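The crop shows the wide pail, four balls and a wooden grip, with the bail folded to the image right. The small pail at (196,240) is the look-alike. The load arm runs from the dial to its hook end at about (199,190) in the top view. Next I take coarse numbers from the stored views.

```bash
cat >> h.py <<'E'
def ray(c,uv,z):
    d=c['R'].T@np.linalg.inv(c['K'])@np.array([uv[0],uv[1],1.]); o=-c['R'].T@c['t']; return o+d*(z-o[2])/d[2]
def tri(c1,u1,c2,u2):
    M=[c['K']@np.c_[c['R'],c['t']] for c in(c1,c2)]
    X=cv2.triangulatePoints(*M,np.array(u1,float).reshape(2,1),np.array(u2,float).reshape(2,1)).ravel(); return X[:3]/X[3]
def blob(m,near=None):
    n,l,st,ce=cv2.connectedComponentsWithStats(m.astype(np.uint8),connectivity=8)
    ks=[k for k in range(1,n) if st[k,4]>12]
    k=max(ks,key=lambda k:st[k,4]) if near is None else min(ks,key=lambda k:np.hypot(*(ce[k]-near)))
    return l==k
def hsv(c): return cv2.cvtColor(c['pixels'],cv2.COLOR_BGR2HSV)
def wood(c): h=hsv(c); return (h[...,0]>8)&(h[...,0]<22)&(h[...,1]>90)&(h[...,2]>90)
def blue(c): h=hsv(c); return (h[...,0]>105)&(h[...,0]<128)&(h[...,1]>120)
def box(m): 
    v,u=np.nonzero(m); r=cv2.minAreaRect(np.c_[u,v].astype(np.float32)); p=cv2.boxPoints(r)
    if np.hypot(*(p[0]-p[1]))>np.hypot(*(p[1]-p[2])): p=p[[1,2,3,0]]
    return r,(p[0]+p[1])/2,(p[2]+p[3])/2
E
python3 - <<'E'
from h import *
import pickle
s,t=pickle.load(open('scene.pkl','rb')),pickle.load(open('top.pkl','rb'))
P=cloud(t)
# load arm
m=(P[...,2]>190)&(P[...,2]<262); v,u=np.nonzero(m); k=(u>165)&(u<215)&(v>140)&(v<200)
for i in np.flatnonzero(k)[::4]: print((u[i],v[i]),P[v[i],u[i]].round())
g=P[blob((hsv(t)[...,0]>60)&(hsv(t)[...,0]<90)&(hsv(t)[...,1]>90),(195,180))]; g=g[(g[:,2]>0)&(g[:,2]<25)]
r=cv2.minAreaRect(g[:,:2].astype(np.float32)); print('base',r,cv2.boxPoints(r).round())
mt=blob(wood(t),(320,190)); ms=blob(wood(s),(298,212))
rt,a,b=box(mt); rs,a2,b2=box(ms); print(rt,rs,a,b,a2,b2)
print('waist',tri(t,rt[0],s,rs[0]))
for x in (a,b):
  for y in (a2,b2): X=tri(t,x,s,y); print(X.round(1), (proj(t,X)-x).round(1))
bl=blob(cv2.morphologyEx(blue(t).astype(np.uint8),cv2.MORPH_CLOSE,np.ones((9,9))),(295,192)); v,u=np.nonzero(bl)
(cx,cy),rad=cv2.minEnclosingCircle(np.c_[u,v].astype(np.float32)); print(cx,cy,rad,ray(t,(cx,cy),86),rad/495.4*1375)
E
```

```text
(np.int64(166), np.int64(141)) [624. 203. 253.]
(np.int64(170), np.int64(141)) [624. 194. 249.]
(np.int64(174), np.int64(141)) [625. 185. 245.]
(np.int64(178), np.int64(141)) [633. 181. 207.]
(np.int64(166), np.int64(142)) [622. 204. 251.]
(np.int64(170), np.int64(142)) [623. 195. 246.]
(np.int64(174), np.int64(142)) [624. 186. 237.]
(np.int64(178), np.int64(142)) [633. 183. 195.]
(np.int64(169), np.int64(143)) [620. 197. 248.]
(np.int64(173), np.int64(143)) [620. 188. 244.]
(np.int64(177), np.int64(143)) [630. 186. 193.]
(np.int64(168), np.int64(144)) [618. 200. 246.]
(np.int64(172), np.int64(144)) [619. 191. 240.]
(np.int64(176), np.int64(144)) [628. 189. 193.]
(np.int64(169), np.int64(145)) [615. 198. 244.]
(np.int64(173), np.int64(145)) [624. 195. 201.]
(np.int64(167), np.int64(146)) [612. 202. 249.]
(np.int64(171), np.int64(146)) [615. 194. 235.]
(np.int64(167), np.int64(147)) [612. 204. 238.]
(np.int64(171), np.int64(147)) [611. 194. 239.]
(np.int64(168), np.int64(148)) [610. 202. 234.]
(np.int64(172), np.int64(148)) [609. 192. 237.]
(np.int64(168), np.int64(149)) [614. 209. 19
[... 2015 characters left out ...]
37.]
(np.int64(197), np.int64(190)) [501. 130. 242.]
base ((581.0057373046875, 176.46673583984375), (194.96434020996094, 115.52197265625), 32.34266662597656) [[468. 173.]
 [530.  76.]
 [694. 180.]
 [632. 277.]]
((320.5, 191.0), (30.0, 3.0), 90.0) ((297.576416015625, 212.64012145996094), (3.910625696182251, 19.23389434814453), 61.38954162597656) [320.5 176. ] [320.5 206. ] [306.0191  208.03502] [289.13373 217.24522]
waist [ 502.09313656 -190.58476975  121.16661417]
[ 543.3 -192.3  123.2] [ 0.3 -0.2]
[ 534.5 -180.6   95.6] [-5.   4.3]
[ 472.2 -201.2  148.8] [ 5.8 -5. ]
[ 461.2 -189.1  119.7] [ 0.1 -0.1]
294.5 192.5 19.65970230102539 [ 503.02311947 -122.01792447   86.        ] 54.56619027838094
```

The top view with depth gives clean numbers:
- **Hook seat:** about (518,136) with scale yaw about 33°. The base-plate fit and the U's bottom agree.
- **Pail:** centre (503,-122).
- **Waist:** (502,-190.6,121), so the bail angle is about 0.42.

Next I check reachability for a scooping fingertip from the -y side.

```bash
cat >> h.py <<'E'
from scipy.spatial.transform import Rotation as Ro
def rpy(z,x):
    z=np.array(z,float);z/=np.linalg.norm(z);x=np.array(x,float);x-=z*(x@z);x/=np.linalg.norm(x)
    return Ro.from_matrix(np.c_[x,np.cross(z,x),z]).as_euler('xyz')
PC=np.array([502.5,-122.,90.]); PX=np.array([0.,1,0])   # hinge centre, pail x
SEAT=np.array([518.,136.,215.]); SY=np.radians(33)
def swing(a,t,over=12,h=9,gap=0,sg=1):
    Z=np.array([0,0,1.]); d=np.cos(t)*PX-np.sin(t)*Z; n=np.sin(t)*PX+np.cos(t)*Z
    C=PC+75*(-np.cos(a)*PX+np.sin(a)*Z)
    return C-(7+h+gap)*n+over*d, rpy(d,sg*n)
E
python3 - <<'E'
from h import *
for t in (.7,.9,1.05):
  for sg in (1,-1):
    out=[]
    for a,g in ((.4,35),(.4,0),(1,0),(1.57,0)):
        p,o=swing(a,t,gap=g,sg=sg); q=robot.ik(p.tolist(),o.tolist()); out.append(None if q is None else np.round(q,2))
    print(t,sg,*out)
for nm,p,yaws in (('pail',[502,-122,220],(0,np.pi/2,-np.pi/2,np.pi)),('hook',[518,136,270],(SY+np.pi/2,SY-np.pi/2,SY,SY+np.pi))):
  for y in yaws:
    q=robot.ik(p,[np.pi,0,y]); print(nm,round(y,2),None if q is None else np.round(q,2))
E
```

```text
0.7 1 [-0.79  0.58  1.75  0.57  1.53 -1.03] [-0.77  0.52  1.78  0.58  1.54 -1.  ] [-0.74  0.45  1.81  0.6   1.56 -0.96] [-0.69  0.39  1.87  0.63  1.54 -0.93]
0.7 -1 [-0.79  0.58  1.75  0.57  1.53  2.11] [-0.77  0.52  1.78  0.58  1.54  2.14] [-0.74  0.45  1.81  0.6   1.56  2.18] [-0.69  0.39  1.87  0.63  1.54  2.21]
0.9 1 [-0.75  0.47  1.8   0.48  1.39 -0.96] [-0.72  0.41  1.83  0.49  1.4  -0.93] [-0.69  0.34  1.86  0.51  1.43 -0.89] [-0.63  0.29  1.9   0.53  1.41 -0.85]
0.9 -1 [-0.75  0.47  1.8   0.48  1.39  2.18] [-0.72  0.41  1.83  0.49  1.4   2.21] [-0.69  0.34  1.86  0.51  1.43  2.26] [-0.63  0.29  1.9   0.53  1.41  2.3 ]
1.05 1 [-0.71  0.39  1.84  0.4   1.29 -0.9 ] [-0.67  0.34  1.87  0.42  1.3  -0.86] [-0.64  0.27  1.89  0.42  1.33 -0.81] [-0.58  0.22  1.93  0.44  1.32 -0.76]
1.05 -1 [-0.71  0.39  1.84  0.4   1.29  2.25] [-0.67  0.34  1.87  0.42  1.3   2.28] [-0.64  0.27  1.89  0.42  1.33  2.33] [-0.58  0.22  1.93  0.44  1.32  2.38]
pail 0 [-0.29 -0.02  1.96 -0.    1.21  1.28]
pail 1.57 [-0.29 -0.02  1.96  0.    1.21 -0.29]
pail -1.57 None
pail 3.14 [-0.29 -0.02  1.96  0.    1.21 -1.86]
hook 2.15 [ 0.21 -0.02  1.86  0.    1.3  -0.37]
hook -0.99 None
hook 0.58 [ 0.21 -0.02  1.86 -0.    1.3   1.21]
hook 3.72 [ 0.21 -0.02  1.86  0.    1.3  -1.94]
```

Run:
```python
from h import *
T=0.9
T0=robot.get_obs()['time_s']
robot.move_pose([330,200,420],[np.pi,0,np.pi-.6])
fingers.close_gripper(10)
p,o=swing(.40,T,gap=45); 
robot.move_pose((p+[0,-20,170]).tolist(),o.tolist()); robot.move_linear(p.tolist(),feed=200)
o0=robot.get_obs(); print('t',o0['time_s']-T0,o0['contact_force'],o0['finger_gap'])
p,_=swing(.40,T,gap=3); robot.move_linear(p.tolist(),feed=60)
c=cam('wrist'); cv2.imwrite('pics/d.png',c['pixels'])
o1=robot.get_obs(); print(o1['time_s'],o1['contact_force']-o0['contact_force'],o1['tool_pos']-p)
```

```text
t 5.9417 [ 0.29520348 -0.61098804  0.10616986] 0.6057579622588006
6.9917 [-1.43451845  0.7868054  -0.4171257 ] [-0.09133989 -0.0984379  -0.22173081]
```

View pics/d.png

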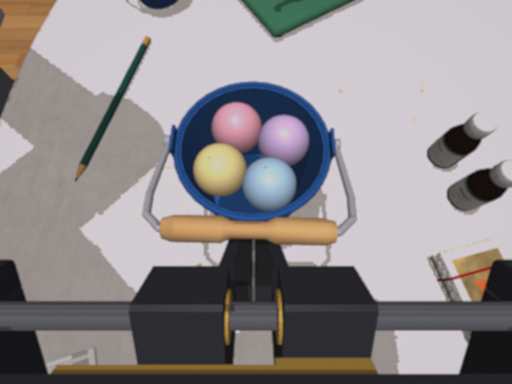

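The wrist view shows both fingertips centred under the grip's waist at (253,232), clear of the rim. I swing the bail along the arc.

Run:
```python
from h import *
import pickle
T=0.9
for a in np.linspace(.45,1.57,9): robot.move_linear(swing(a,T)[0].tolist(),feed=50)
print(robot.get_obs()['time_s'])
p=swing(1.57,T,gap=30)[0]; robot.move_linear(p.tolist(),feed=120)
robot.move_linear((p+[0,-30,100]).tolist(),feed=200)
t,s=cam('top'),cam('scene'); pickle.dump((t,s),open('sw.pkl','wb'))
cv2.imwrite('pics/e.png',np.hstack([cv2.resize(t['pixels'][150:240,245:365],(400,300)),cv2.resize(s['pixels'][170:260,225:345],(400,300))]))
print(robot.get_obs()['time_s'])
```

```text
10.1417
11.3167
```

View pics/e.png

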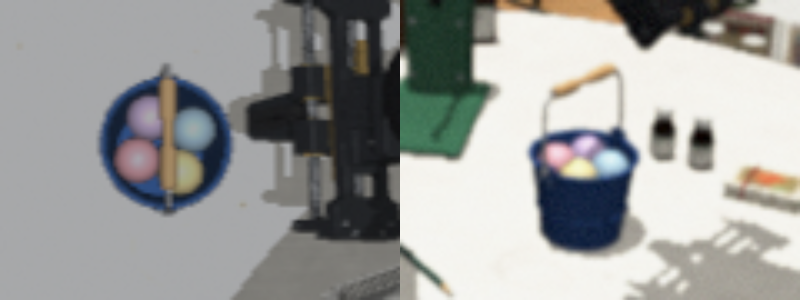

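The bail stands upright (grip at crop (167,135) in the top view and (585,80) in the scene view), and the pail hasn't moved. Next I triangulate the grip again.

Run:
```python
from h import *
import pickle
t,s=pickle.load(open('sw.pkl','rb'))
mt=blob(wood(t),(295,190)); ms=blob(wood(s),(225+185*.3,170+80*.3))
rt,a,b=box(mt); rs,a2,b2=box(ms); print(rt,rs)
w=tri(t,rt[0],s,rs[0]); print('waist',w)
for x in (a,b):
  for y in (a2,b2): X=tri(t,x,s,y); print(X.round(1), (proj(t,X)-x).round(1))
P=cloud(t)[mt]; print(np.median(P,0),P[:,2].max(), len(P))
bl=blob(cv2.morphologyEx(blue(t).astype(np.uint8),cv2.MORPH_CLOSE,np.ones((9,9))),(295,192)); v,u=np.nonzero(bl)
(cx,cy),rad=cv2.minEnclosingCircle(np.c_[u,v].astype(np.float32)); print(ray(t,(cx,cy),86),rad)
# hook refine
t0=pickle.load(open('top.pkl','rb')); Q=cloud(t0)
m=np.zeros(Q.shape[:2],bool); m[154:180,170:200]=1; A=Q[m&(Q[...,2]>225)&(Q[...,2]<248)]
vx,vy,x0,y0=cv2.fitLine(A[:,:2].astype(np.float32),cv2.DIST_HUBER,0,.01,.01).ravel(); print('arm',np.degrees(np.arctan2(vy,vx)),x0,y0,len(A))
for v in range(177,194):
    for u in range(190,203):
        if Q[v,u,2]>195: print((u,v),Q[v,u].round(0),end=' ')
```

```text
((295.0, 190.0), (32.0, 4.0), 90.0) ((279.9793701171875, 193.45361328125), (2.2337613105773926, 17.46395492553711), 66.03751373291016)
waist [ 502.3701082  -118.11277382  164.87937246]
[ 544.4 -119.1  164.8] [-0.1  0. ]
[ 535.2 -106.5  144. ] [-5.2  4.6]
[ 471.9 -130.1  189.1] [ 5.8 -5.4]
[ 460.8 -117.3  165.5] [ 0.3 -0.3]
[ 498.61864318 -117.08904096  168.76705043] 175.94099664106488 125
[ 503.02311947 -122.01792447   86.        ] 19.65970230102539
arm 33.232635 561.4956 165.03706 104
(190, 177) [534. 147. 241.] (191, 177) [535. 145. 237.] (190, 178) [532. 148. 237.] (191, 178) [533. 146. 233.] (192, 178) [533. 143. 233.] (190, 179) [530. 148. 232.] (191, 179) [530. 146. 235.] (192, 179) [531. 144. 227.] (193, 179) [531. 141. 228.] (190, 180) [528. 149. 229.] (191, 180) [528. 146. 230.] (192, 180) [528. 144. 229.] (193, 180) [528. 141. 230.] (194, 180) [530. 141. 216.] (191, 181) [525. 146. 232.] (192, 181) [526. 144. 229.] (193, 181) [526. 142. 226.] (194, 181) [527. 140. 219.] (192, 182) [524. 145. 222.] (193, 182) [524. 143. 220.] (194, 182) [525. 141. 216.] (195, 182) [526. 140.
[... 177 characters left out ...]
96, 184) [520. 137. 210.] (194, 185) [518. 142. 209.] (195, 185) [517. 139. 211.] (196, 185) [518. 137. 207.] (197, 185) [517. 134. 208.] (198, 185) [ 373.  -23. 1462.] (195, 186) [515. 139. 213.] (196, 186) [514. 136. 216.] (197, 186) [515. 134. 210.] (198, 186) [515. 131. 211.] (196, 187) [512. 136. 212.] (197, 187) [510. 131. 231.] (198, 187) [510. 129. 229.] (196, 188) [508. 134. 230.] (197, 188) [507. 131. 237.] (198, 188) [506. 128. 241.] (199, 188) [507. 126. 236.] (196, 189) [504. 133. 237.] (197, 189) [504. 130. 242.] (198, 189) [504. 128. 240.] (199, 189) [503. 125. 244.] (197, 190) [501. 130. 242.] (198, 190) [501. 127. 244.] (199, 190) [501. 126. 240.] (198, 191) [499. 128. 238.]
```

```bash
cat >> h.py <<'E'
SY=np.radians(33.2); SEAT=np.array([517.5,136.3,215.]); EX=np.array([np.cos(SY),np.sin(SY),0]); EY=np.array([-np.sin(SY),np.cos(SY),0])
W=np.array([502.4,-118.1,165.]); OFF=25; DZ=16; YH=SY+np.pi/2
def tcp(w): return (np.array(w)-OFF*EY-[0,0,DZ]).tolist()   # TCP with the waist at w, at the hook
def force(n=8):
    F=[]
    for _ in range(n): robot.wait(.03); o=robot.get_obs(); F.append(np.r_[o['contact_force'],o['wrist_torque']])
    return np.mean(F,0),np.std(F,0)
E
python3 - <<'E'
from h import *
o=[np.pi,0,np.pi]; g=W+[OFF,0,-DZ]
robot.move_pose((g+[0,0,75]).tolist(),o); fingers.ungrasp()
robot.move_linear(g.tolist(),feed=100); robot.wait(.2); b,sd=force(); print('base',b.round(2),sd.round(2))
fingers.close_gripper(50); robot.wait(.2); print('gripped',force()[0].round(2),robot.get_obs()['finger_gap'])
robot.move_linear((g+[0,0,8]).tolist(),feed=15); robot.wait(.3); print(8,force()[0].round(2))
robot.move_linear((g+[0,0,40]).tolist(),feed=40); robot.wait(.4); f,sd=force(); print(40,f.round(2),sd.round(2))
np.save('base.npy',b); np.save('lift.npy',f)
ob=robot.get_obs(); print(ob['time_s'],ob['gripper_force'],ob['tool_pos'])
s=cam('scene');w=cam('wrist'); cv2.imwrite('pics/f.png',np.hstack([cv2.resize(s['pixels'][140:260,225:345],(400,400)),cv2.resize(w['pixels'],(400,400))]))
E
```

```text
base [ 0.27  0.11 -0.33  0.02 -0.02  0.01] [0.44 0.44 0.38 0.02 0.02 0.02]
gripped [-0.08 -0.08 -0.01 -0.   -0.01  0.01] 12.675883901597723
8 [ 0.17  0.2  -2.88  0.04 -0.08 -0.01]
40 [ 0.05 -0.01 -2.63  0.02 -0.05 -0.01] [0.33 0.48 0.62 0.03 0.03 0.01]
19.4417 49.8592559248209 [ 527.39371743 -118.11492142  188.97848287]
```

View pics/f.png

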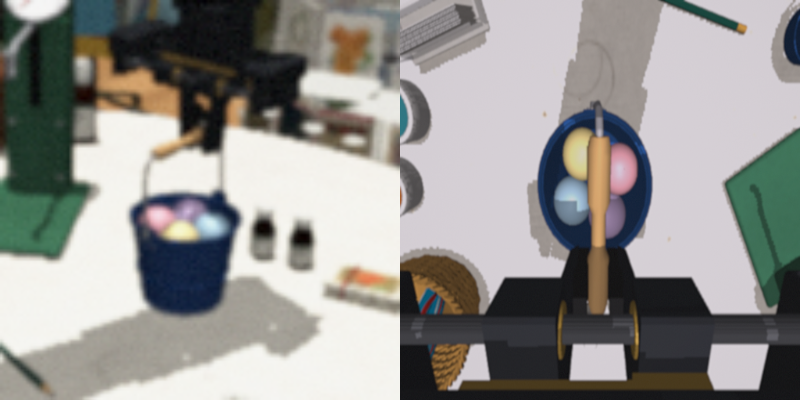

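The pail hangs level, at about 2.65 N. I carry it to a point 50 mm short of the hook and look.

Run:
```python
from h import *
import pickle
g=W+[OFF,0,-DZ]
robot.move_linear((g+[0,0,112]).tolist(),feed=90)
robot.move_linear(tcp(SEAT-50*EX+[0,0,60]),[np.pi,0,YH],feed=75)
robot.wait(1.0)
w=cam('wrist'); s=cam('scene'); t=cam('top'); pickle.dump((w,s,t),open('pre.pkl','wb'))
f,sd=force(25); print(f.round(2),sd.round(2),robot.get_obs()['time_s'],robot.get_obs()['tool_pos'],tcp(SEAT-50*EX+[0,0,60]))
np.save('lift2.npy',f)
a=cv2.resize(w['pixels'],(512,384)); print(proj(w,SEAT),proj(w,SEAT-50*EX+[0,0,60]))
cv2.imwrite('pics/g.png',np.hstack([a,cv2.resize(s['pixels'][120:216,200:272],(288,384))]))
```

```text
[-0.05 -0.13 -2.6  -0.1  -0.01 -0.  ] [0.54 0.52 0.52 0.03 0.03 0.02] 25.4167 [489.35127839  88.0124761  258.99643176] [489.3508649143657, 88.00273098889846, 259.0]
[326.83764323 187.90854488] [255.46392181 222.71651883]
```

View pics/g.png

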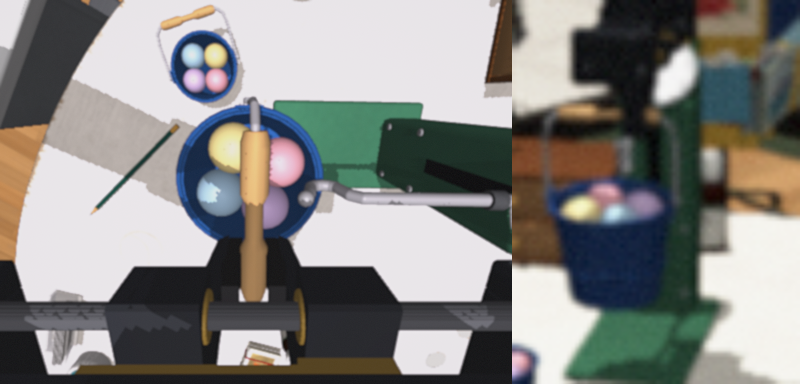

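Run:
```python
from h import *
import pickle
w,s,t=pickle.load(open('pre.pkl','rb')); P=cloud(w)
C=SEAT-50*EX+[0,0,60]
L=lambda p:np.array([(p-SEAT)@EX,(p-SEAT)@EY,p[2]-215])  # scale frame about nominal seat
m=wood(w); m[:, :225]=0; m[:,285:]=0
for r in range(128,246,5):
    u=np.flatnonzero(m[r]); 
    if len(u): print(r,u.min(),u.max(),L(P[r,int(u.mean())]).round(1))
print('hook')
for r in range(176,210,3):
    print(r,[(u,*L(P[r,u]).round(0).astype(int)) for u in range(298,372,5) if P[r,u,2]>195 and P[r,u,2]<262])
```

```text
128 225 246 [-63.6  38.6 -23. ]
133 242 266 [-50.8  43.8  63.8]
138 241 268 [-50.8  41.7  64.1]
143 241 269 [-50.3  39.6  64.1]
148 241 269 [-50.3  37.5  65.1]
153 241 269 [-50.3  35.4  65.3]
158 240 269 [-50.8  33.2  65.2]
163 240 268 [-50.8  30.7  63.8]
168 225 268 [-53.9  28.4  64.1]
173 241 268 [-50.8  26.4  65.2]
178 240 268 [-50.8  24.   64.9]
183 241 268 [-50.8  21.7  64.8]
188 241 267 [-50.8  19.6  65.7]
193 241 267 [-50.8  16.8  64.5]
198 243 265 [-50.8  14.8  65.8]
203 245 262 [-51.2  12.   64.7]
208 246 261 [-51.2   8.9  63.2]
213 246 261 [-51.2   6.6  63.7]
218 246 261 [-51.2   3.6  62.6]
223 246 261 [-51.2   1.5  63.8]
228 246 261 [-51.2  -1.3  63.4]
233 246 262 [-50.7  -3.9  63.5]
238 245 262 [-51.2  -6.5  63.7]
243 243 264 [-51.2  -9.5  63.1]
hook
176 [(318, np.int64(-3), np.int64(4), np.int64(-17)), (323, np.int64(1), np.int64(4), np.int64(-18))]
179 [(318, np.int64(-3), np.int64(2), np.int64(-17)), (323, np.int64(1), np.int64(2), np.int64(-17))]
182 [(308, np.int64(-12), np.int64(3), np.int64(-4)), (313, np.int64(-9), np.int64(3), np.int64(-3)), (318, np.int64(-5), n
[... 3014 characters left out ...]
4(14), np.int64(-1), np.int64(22)), (363, np.int64(16), np.int64(-1), np.int64(24)), (368, np.int64(20), np.int64(-1), np.int64(23))]
203 [(303, np.int64(-21), np.int64(-2), np.int64(25)), (308, np.int64(-18), np.int64(-2), np.int64(26)), (313, np.int64(-5), np.int64(-17), np.int64(-15)), (318, np.int64(-2), np.int64(-17), np.int64(-16)), (358, np.int64(15), np.int64(-4), np.int64(20)), (363, np.int64(17), np.int64(-3), np.int64(23)), (368, np.int64(20), np.int64(-3), np.int64(23))]
206 [(308, np.int64(-17), np.int64(-4), np.int64(25)), (313, np.int64(-5), np.int64(-19), np.int64(-16))]
209 [(308, np.int64(-9), np.int64(-22), np.int64(-17)), (313, np.int64(-5), np.int64(-22), np.int64(-16))]
```

The wrist cloud puts the hook's centre plane at y≈0 and x≈-1 in the scale frame. The waist is held at y≈+1 and x≈-1 (after the planned -50 offset), so they line up. I move over the mouth and lower in small steps while reading the force.

Run:
```python
from h import *
robot.move_linear(tcp(SEAT+[0,0,50]),feed=30)
robot.wait(.3)
for z,f in ((25,30),(6,15)):
    hit=robot.move_linear(tcp(SEAT+[0,0,z]),feed=f,guard=6); print(z,hit,force(8)[0].round(2))
    if hit: raise SystemExit
R=[]
for z in (2,-1,-4,-7):
    robot.move_linear(tcp(SEAT+[0,0,z]),feed=6); robot.wait(.2); f=force(22)[0]; R.append((robot.get_obs()['tool_pos'][2],f[2])); print(z,f.round(2))
np.save('R.npy',R); print(R,robot.get_obs()['time_s'])
w=cam('wrist'); cv2.imwrite('pics/h.png',w['pixels'])
import pickle; pickle.dump((w,cam('scene')),open('seat.pkl','wb'))
```

```text
25 False [ 0.38  0.13 -2.78 -0.09 -0.01  0.01]
6 False [-0.15 -0.2  -2.71 -0.09 -0.01 -0.  ]
2 [ 0.11 -0.09 -2.71 -0.08 -0.02  0.  ]
-1 [ 0.24  0.07 -1.98 -0.11  0.01  0.  ]
-4 [-0.24 -0.27 -1.49 -0.1   0.01  0.01]
-7 [-0.05 -0.15 -0.71 -0.09  0.    0.02]
[(np.float64(200.993192077393), np.float64(-2.7098958788865484)), (np.float64(198.00468723698475), np.float64(-1.9767918837809546)), (np.float64(195.01230128052813), np.float64(-1.4898510987329623)), (np.float64(192.01356769437254), np.float64(-0.709677785075707))] 37.0
```

View pics/h.png

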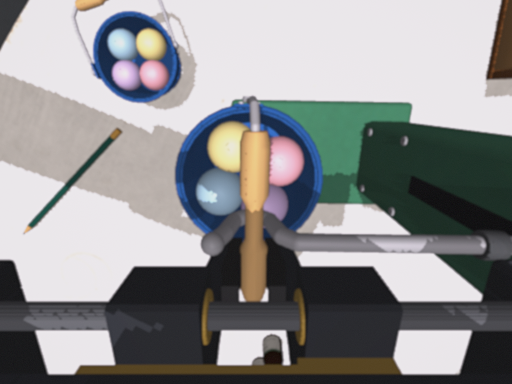

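The waist is seated: the tip leg at (212,243) and arm leg at (285,235) stand either side of it. The force follows the 250 N/m spring. I lower to the zero-force height, check, and release.

Run:
```python
from h import *
p=np.array(tcp(SEAT)); 
robot.move_linear([p[0],p[1],189.6],feed=4); robot.wait(.3); f,_=force(50); print(f.round(2),robot.get_obs()['tool_pos'],robot.get_obs()['time_s'])
e=f[2]+.05
if .08<abs(e)<.6: robot.move_linear([p[0],p[1],189.6+e/.25],feed=4); robot.wait(.2); print(force(40)[0].round(2))
print(robot.get_obs()['tool_pos'],robot.get_obs()['time_s'])
```

```text
[ 0.35 -0.43  0.05 -0.08 -0.04 -0.01] [531.19973748 115.36768672 189.6065455 ] 39.8167
[-0.11 -0.55 -0.17 -0.09  0.04  0.01]
[531.14603325 115.36445488 189.95576611] 41.6
```

Run:
```python
from h import *
import pickle
fingers.ungrasp(); robot.wait(.3)
p=robot.get_obs()['tool_pos']
robot.move_linear((p+[0,0,60]).tolist(),feed=60)
robot.move_linear((p+[0,0,130]-100*EX).tolist(),feed=120)
robot.wait(2.)
w1,s,t=cam('wrist'),cam('scene'),cam('top'); robot.wait(.5); w2,s2=cam('wrist'),cam('scene')
print(robot.get_obs()['time_s'],robot.get_obs()['contact_force'], np.abs(w1['pixels'].astype(int)-w2['pixels']).mean(),np.abs(s['pixels'].astype(int)-s2['pixels']).mean())
cv2.imwrite('pics/i.png',np.hstack([cv2.resize(w2['pixels'],(400,300)),cv2.resize(s2['pixels'][110:230,170:290],(300,300))]))
m=blob(wood(t),proj(t,SEAT-[0,0,10])); r=box(m); print(r, ray(t,r[0][0],205))
P=cloud(t)[m]; print(np.median(P,0))
```

```text
48.1417 [-0.8790047   0.28234522  0.07709724] 0.81231689453125 2.482879638671875
(((142.0, 229.5), (13.0, 12.0), 90.0), array([142., 223.], dtype=float32), array([142., 236.], dtype=float32)) [408.37974003 275.87534516 205.        ]
[411.43240693 310.59828206  58.6245957 ]
```

View pics/i.png

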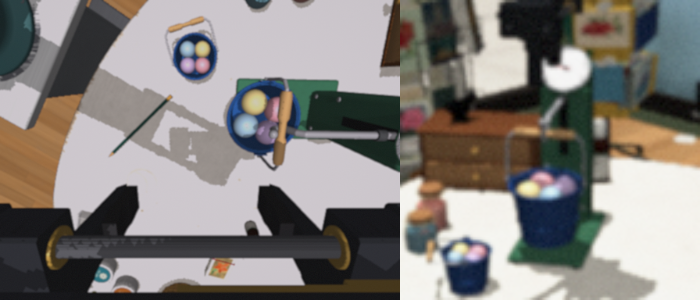

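The pail hangs from the hook by its waist, level, and the fingers are clear of it. I wait for any sway to die out, check by how much the pail's pixels still move, and hand in.

Run:
```python
from h import *
robot.wait(4); C=[]
for _ in range(5):
    w=cam('wrist'); m=blob(blue(w),(335,150)); v,u=np.nonzero(m); C.append((u.mean(),v.mean(),u.size)); robot.wait(.1)
C=np.array(C); print(C.round(2),robot.get_obs()['time_s'])
if np.ptp(C[:,:2],axis=0).max()<.6: print(workorder.job_done())
```

```text
[[333.62 150.49 102.  ]
 [333.62 150.49 102.  ]
 [333.62 150.49 102.  ]
 [333.69 150.5  103.  ]
 [333.65 150.43 103.  ]] 52.8917
the job is handed in; nothing more can be done
None
```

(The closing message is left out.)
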